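# Unclip the kitchen tablet and dock it in the wire rack

## Robot

A 6-joint arm with a two-finger parallel gripper is mounted at the origin on the work surface. World frame = base frame: x ahead of the robot, y to its left, z up, the work surface at z = 0. Lengths are in m, angles in rad, forces in N, time in s.
With the tool pointing down it reaches from about 0.25 to 0.775 m from the base axis. Payload 4 kg.
Tool frame: the origin (TCP) lies between the finger pads, 19 mm behind the fingertips; this is the grasp point; z points along the fingers, y is the line along which they close (so a half turn about z gives the same grasp; the last joint's range is limited). The gripper opens to 94 mm and grips with 3 to 60 N. Pads are 16 mm wide; open, the fingers measure 119 mm over their backs; the gripper's body (75 mm by 177 mm) begins 78 mm behind the grasp point.
Start: joints at [-1.316, 0.087, 1.371, -0, 1.684, -0.103], TCP at [0.193, -0.515, 0.224] pointing down, gripper open.
Joint ranges: [-3.1, 3.1], [-0.76, 2.03], [0.27, 2.55], [-1.08, 4.22], [0.17, 2.65], [-2.57, 2.57]. Speed limits (rad/s): [2.79, 2.79, 3.14, 3.14, 3.14, 3.14].

## Interface

Orientations are given as [roll, pitch, yaw] about the fixed x, y, z axes, in that order (R = Rz(yaw) Ry(pitch) Rx(roll)).
In Python, from bench import sensors, optics, ticket gives the robot as it stands.
- The arm moves only by the tool send_rows, never from a script. Its argument "rows" is a list of rows, each a list of 6 numbers: the shift along the world's x, y, z in mm, then the turn, a rotation vector about the world's x, y, z in rad. In form: [[x, y, z, wx, wy, wz], ...]. A call has 1 to 8 rows; each row shifts and turns the commanded pose from where the row before left it; what a row does not reach is not made up. A row lasts 1/12 s, in which the tool goes at most 41.7 mm and 7.16 degrees, less where a joint would pass 70% of its speed; a pose out of reach is approached as far as the arm can. A call is refused whole if a number of a shift passes 41.7 or a number of a turn 0.125, either way. A call with a gripper value outside its range is refused whole. "grip" is the finger opening in mm, from 0 to 94, set as the call begins (left out, the last holds). The fingers move at their own pace and stop on an object; the grip force is fixed at half the most. Time passes only in rows, so rows that do not move let the fingers close. It gives the time, the measured TCP pose, the force, the opening and the grip force at its end, in the units of the state.
- sensors.get_obs(): the state, without advancing time (a new reading comes with each control period).
- optics.snapshot(name): name is "scene" or "top"; returns the picture (384x512x3 uint8, red, green, blue); there is no depth.
- optics.camera_model(name): a dict with "vertical_fov" (degrees; the focal length in pixels is half the picture's height over the tangent of half this angle, whatever the lens; pixels are square), "cx", "cy" (the principal point, pixels), "R" (3x3) and "t" (3): a world point X has camera coordinates R X + t. Camera axes: x right, y down, z forward; pixel columns grow to the right and rows downward; lengths in m; the calibration is good to about 2 mm. A picture is of the moment at which its call begins. camera_model takes no time and is no camera call.
- ticket.close_job(): hands the job in; it is judged then, once.
The state is a dict: "time": time; "joint_positions": joint angles; "qvel": joint speeds; "joint_torque": joint torques, N m; "tool_pos": TCP position; "ee_rot": TCP orientation; "wrist_force": force on the tool from outside, world axes, zero at the start; "wrist_torque": the same for the moment, N m; "width": finger opening in m; "finger_force": force on a finger pad.
Only numpy, scipy, OpenCV 4.12 (cv2) and the standard library are available. Lean on these libraries where they do the work, as an engineer would, in place of code of your own. Each camera call takes 0.05 s, during which the arm holds its last target. There are 200 camera calls.

## Task

Lift the stand's sprung clamp arm by its red tab, past its hold-open point so that it stays up, while the tablet is still sitting in the stand. Then take the tablet out and set it in the wire rack, in the slot with the green charging pad: resting centred on the pad, leaning on that slot's back, screen facing the same way as the boards' fronts (forwards out of the rack). Leave the clamp arm open, and do not disturb the two boards or the other kitchen things.

Things in the scene. Friction and masses are not known exactly. Their poses are not given: they have to be found in the camera images.
- stand: fixed light-wood tablet stand; base 170 x 210 x 14 mm (x -105 to +65 mm). Origin at counter level. z up, y along the tablet's width, +x where the screen faces, away from the robot. The tablet leans 0.55 rad from vertical, top towards -x: in this frame UP-SLOPE is (-0.523, 0, 0.853), SCREEN NORMAL (0.853, 0, 0.523). A back rest reaches 65 mm up-slope; above it the tablet's back is free
- stand_seat (a point): where the tablet's rear lower edge rests, stand frame (30, 0, 30) mm, axes as the stand's. In front of the tablet (5 mm off the screen) the ledge has a lip 12.5 mm high along up-slope, and a low stop at each end (y +-98 mm): lift the tablet out up-slope
- clamp_hinge (a point): axis of the clamp arm's hinge (along the stand's y), at stand y +62 mm behind the tablet, on two aluminium posts, about 113 mm above the counter; axes as the stand's
- clamp (a joint): angle of the clamp arm, rad: 0 = closed on the tablet's top edge, grows as the tab is lifted up and back towards the stand's -x; stop at 1.5. The arm stands 0.55 + angle above level (+x). An over-centre spring pushes it shut below 0.8 (0.48 N m at 0, fading to none at 0.8) and open beyond 0.8: let go there, it flies to 1.5 and stays
- clamp_tab (a point): middle of the red finger tab (26 mm along the arm, 14 mm wide along the hinge axis, 14 mm high), 100 mm from the hinge, at the end of the aluminium arm (10 mm wide, 8 mm high). Can be pinched from above across its 14 mm width; swings in an arc about the hinge
- tablet: blue-cased tablet, 180 mm wide, 115 mm high, 12 mm thick, about 0.32 kg, dark screen in front. Origin: middle of its rear lower edge. Its frame agrees with the stand's (z up) when it sits there, so in its own frame the plate runs up-slope along (-0.523, 0, 0.853), its width along y, and the screen faces (0.853, 0, 0.523)
- tablet_top (a point): middle of the tablet's top edge (and of its thickness), axes as the tablet's; up to 7 mm off the stand's middle in y. The edge can be pinched across its 12 mm thickness with the tool pointing down-slope
- rack: fixed white wire rack, 190 mm wide (y), 190 mm deep (feet x -58 to +132 mm, backs lean out to -74 mm); origin at counter level. Three slots one behind another, 70 mm apart in x, seats 24 mm above the counter. In this frame each leans as the stand does (0.55 rad, top to -x, front to +x): back 58 mm high up-slope, floor 24 mm deep, front lip 12 mm high. Two hold boards, one is free
- charger_seat (a point): in the free slot: middle of the line where the top of the green pad (120 x 22 x 4 mm, on the slot floor) meets the slot's back; the tablet's rear lower edge belongs here. Axes as the rack's. From the slot's back to its lip are 24 mm for the 12 mm tablet; the lip rises 8 mm above the pad
- pepper_mill: dark wooden pepper mill, 50 mm across, 125 mm tall; origin at the centre of its underside; leave it alone
- mug: white mug, 76 mm across, 85 mm tall; origin at the centre of its underside; leave it alone
- oil_bottle: green bottle, 48 mm across, 155 mm tall, standing between stand and rack; origin at the centre of its underside; leave it alone
- spice_jar: amber jar with steel cap, 44 mm across, 85 mm tall; origin at the centre of its underside; leave it alone
- salt_can: red can, 60 mm across, 100 mm tall; origin at the centre of its underside; leave it alone
- board_wood: brown wooden serving board, 150 x 100 x 12 mm, leaning in one slot of the rack; origin at the middle of its rear lower edge, frame as for the tablet; leave it alone
- board_white: white cutting board, 150 x 95 x 12 mm, leaning in one slot of the rack; origin at the middle of its rear lower edge, frame as for the tablet; leave it alone

How it is judged:
On the way, in this order (a step that is already met when the one before it is completed fails the run):
1. the clamp arm stands open past its hold-open point (above 1.2 rad) with the tablet still in the stand (value of joint clamp above 1.2 rad and distance between tablet and stand_seat below 0.03 m), for 0.2 s.
2. the tablet is out of the stand, more than 12 cm from its seat, the clamp still open (value of joint clamp above 1.2 rad and distance between tablet and stand_seat above 0.12 m), for 0.1 s.
At the end, for the whole second after the job is handed in: The tablet rests in the green-pad slot, rear lower edge 8 mm behind to 20 mm ahead of the seat line, within 30 mm sideways, at most 14 mm above it, leaning within 0.25 rad and square within 0.12 rad of the slot, screen forwards, at rest; the clamp is open (above 1.2 rad) (x of tablet in the frame of charger_seat between -0.008 and 0.02 m and y of tablet in the frame of charger_seat between -0.03 and 0.03 m and z of tablet in the frame of charger_seat between -0.006 and 0.014 m and angle between the z axis of tablet and the z axis of charger_seat, either way round below 0.25 rad and angle between the y axis of tablet and the y axis of charger_seat, either way round below 0.12 rad and z of tablet_top in the frame of charger_seat above 0.08 m and x of tablet_top in the frame of charger_seat below -0.02 m and linear speed of tablet below 0.02 m/s and value of joint clamp above 1.2 rad); the robot touches nothing.
It fails at once if a board in the rack is moved by more than 15 mm (distance of any of board_wood, board_white from where it was at the start of the episode above 0.015 m).
It fails at once if the mill, mug, bottle, jar or can is moved by more than 30 mm or knocked over (distance of any of pepper_mill, mug, oil_bottle, spice_jar, salt_can from where it was at the start of the episode above 0.03 m or angle between any of pepper_mill, mug, oil_bottle, spice_jar, salt_can's own z axis and vertical above 0.6 rad).
It also fails if it takes over 50 s, if anything falls off the work surface, if the arm or the gripper's body presses on something with over 40 N, if the wrist force passes 120 N, or if a joint passes its speed limit or range.

## Working session

There is one attempt and no reset: what is moved stays moved. The work goes in short steps, Python scripts to look and compute and a tool call to move; the robot and the scene stay as the last step left them, time stands still between calls to the robot, and variables do not carry over. Pictures are saved under pics/ and viewed, at most 10 in all, crops included, and the job is handed in when it is done.

Besides the shell and the picture viewer there is one more tool, called after "Call:" as name(argument=value, ...), one argument or row to a line, values as JSON. send_rows: Moves the arm, as the interface text tells. Its arguments: {"type":"object","properties":{"rows":{"type":"array"},"grip":{"type":"number"}},"required":["rows"]}

```bash
mkdir -p pics; python3 - <<'E'
from bench import sensors, optics
import cv2,numpy as np,pickle
for n in("scene","top"):
    im=optics.snapshot(n); cv2.imwrite(f"pics/{n}0.png",im[:,:,::-1]); 
    cv2.imwrite(f"pics/{n}0b.png",cv2.resize(im[:,:,::-1],(800,600),interpolation=cv2.INTER_CUBIC))
    m=optics.camera_model(n); print(n,m)
o=sensors.get_obs(); print(o)
E
```

```text
scene {'vertical_fov': 46.2621777701005, 'cx': 248.20802106113248, 'cy': 192.35384227468515, 'R': array([[-0.03601416,  0.99929169, -0.01091339],
       [ 0.7988027 ,  0.02222301, -0.60118248],
       [-0.60051413, -0.03036873, -0.79903725]]), 't': array([ 0.026167  , -0.41224981,  1.80636658])}
top {'vertical_fov': 44.63647261736857, 'cx': 259.0892308366292, 'cy': 192.44330460843645, 'R': array([[-3.85982775e-05, -9.99997013e-01,  2.44383096e-03],
       [-9.95223281e-01, -2.00164949e-04, -9.76246963e-02],
       [ 9.76248939e-02, -2.43592561e-03, -9.95220300e-01]]), 't': array([1.60056088e-03, 6.17686691e-01, 1.64948278e+00])}
{'time': 0.1, 'joint_positions': array([-1.31608072e+00,  8.78652580e-02,  1.37207543e+00, -9.14208568e-06,
        1.68361501e+00, -1.03133238e-01]), 'qvel': array([ 0.00119588, -0.00361525, -0.00382777,  0.0002089 ,  0.00073879,
       -0.00183651]), 'joint_torque': array([ 2.99439300e-03, -3.41248548e+01, -3.03303516e+01,  7.20211607e-02,
        3.03541089e-02, -8.94115306e-05]), 'tool_pos': array([ 0.19250329, -0.51472428,  0.2232439 ]), 'ee_rot': array([-3.13963911e+00, -1.93058484e-04,  3.57847635e-01]), 'wrist_force': array([ 0.08839029,  0.29377538, -0.43581893]), 'wrist_torque': array([ 0.01703501,  0.01524254, -0.01534132]), 'finger_force': 0.0, 'width': 0.09400820693607556}
```

View pics/scene0b.png

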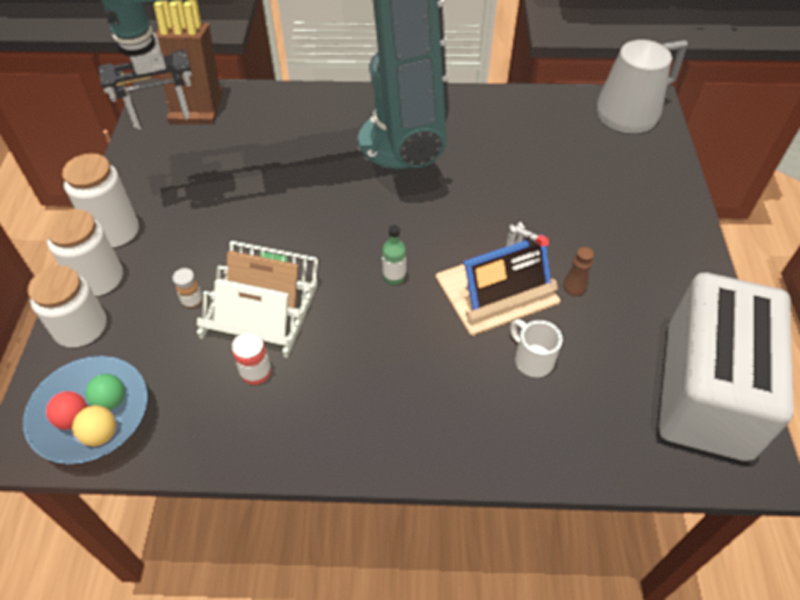

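View pics/top0b.png

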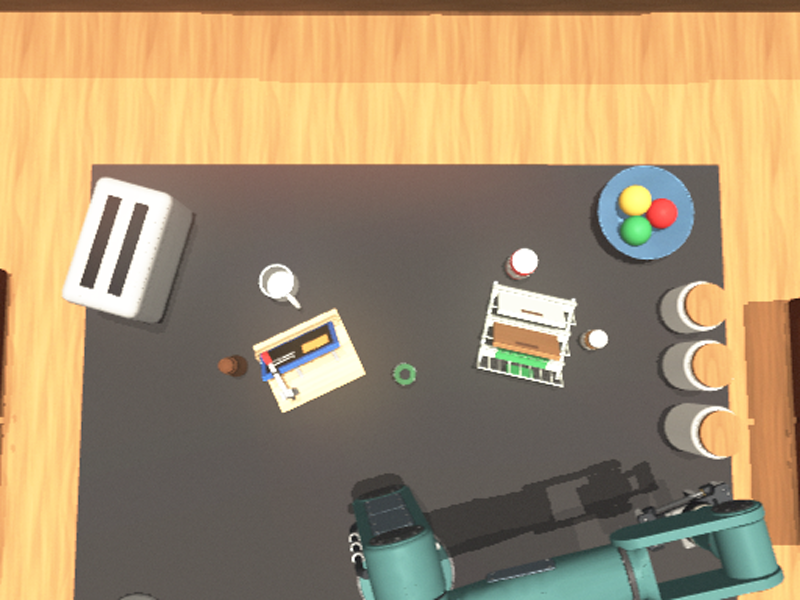

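The scene view shows the stand at about (505,285) and the rack at about (258,295). The top view shows the stand at (308,360) and the rack at (528,335). The free slot with the green pad is the one nearest the robot. I'll zoom in to pick corners.

```bash
python3 - <<'E'
import cv2,numpy as np
def crop(n,x,y,w,h,s):
    im=cv2.imread(f"pics/{n}0.png")[y:y+h,x:x+w]
    im=cv2.resize(im,None,fx=s,fy=s,interpolation=cv2.INTER_CUBIC)
    for i in range(0,w,10):
        cv2.line(im,(i*s,0),(i*s,6),(0,255,255),1); cv2.putText(im,str(x+i),(i*s,16),0,.35,(0,255,255),1)
    for i in range(10,h,10):
        cv2.line(im,(0,i*s),(6,i*s),(0,255,255),1); cv2.putText(im,str(y+i),(8,i*s+4),0,.35,(0,255,255),1)
    return im
a=np.hstack([crop("scene",277,135,80,80,5),crop("top",157,192,80,80,5)])
b=np.hstack([crop("scene",123,150,85,80,5)[:, :400],crop("top",300,175,80,80,5)])
cv2.imwrite("pics/stand.png",cv2.resize(a,(800,400)));cv2.imwrite("pics/rack.png",b)
E
```

```text
(no output)
```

View pics/stand.png

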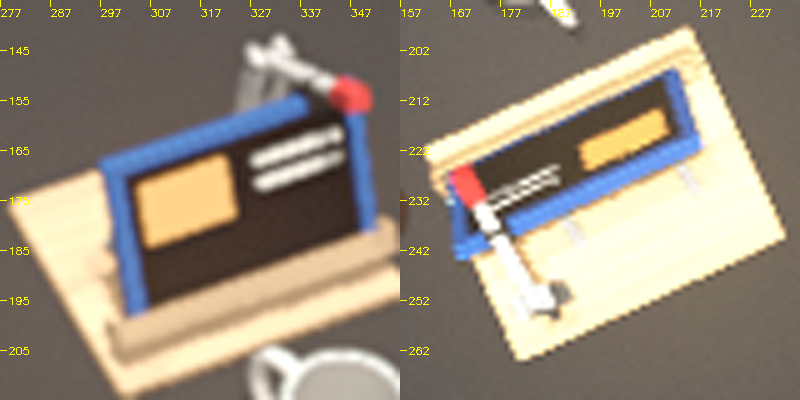

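View pics/rack.png

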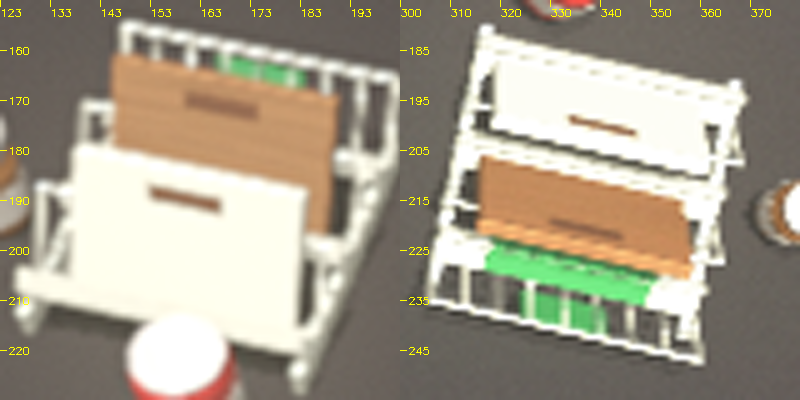

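Stand base corners, the red tab and the tablet's top corners show clearly in both views. For the rack, the rear rail, the pad line and the wood board's corners show. I'll fit the poses from these.

```bash
cat > h.py <<'E'
import numpy as np
from bench import optics
from scipy.spatial.transform import Rotation as Rn
M={n:optics.camera_model(n) for n in("scene","top")}
def proj(n,X):
    m=M[n]; c=m["R"]@X+m["t"]; f=192/np.tan(np.radians(m["vertical_fov"])/2)
    return np.array([m["cx"],m["cy"]])+f*c[:2]/c[2]
def W(p,v): # p=(x,y,yaw), v local mm
    c,s=np.cos(p[2]),np.sin(p[2]); v=np.array(v)/1e3
    return np.array([p[0]+c*v[0]-s*v[1],p[1]+s*v[0]+c*v[1],v[2]])
U=np.array([-.523,0,.853]);N=np.array([.853,0,.523]);Y=np.array([0,1,0])
E
cat > fit.py <<'E'
from h import *
from scipy.optimize import least_squares
S=np.array([30,0,30])
def stand(p):
    hx,dy=p[3]*1e3,p[4]*1e3
    tab=np.array([hx+85.3,62,113+52.3]); T=lambda y,u,n:S+u*U+n*N+(y+dy)*Y
    return [("top",(-105,105,14),(181,264)),("top",(-105,-105,14),(234,239.6)),("top",(65,-105,14),(215,197.4)),
     ("scene",(-105,-105,14),(278.6,176.6)),("scene",(65,-105,7),(302,214)),
     ("scene",tab,(347.4,154)),("top",tab,(170.6,229)),
     ("scene",T(-90,115,12),(297.8,168.4)),("scene",T(-90,115,0),(297,167)),("scene",T(90,12,12),(352,181)),
     ("top",T(90,115,0),(168.4,243.4)),("top",T(-90,115,0),(216.4,222)),("top",T(-90,40,12),(212,206))][:12]
def rack(p):
    sx,dy=p[3]*1e3,p[4]*1e3; Q=np.array([sx,0,24]); D=np.array([70,0,0]); B=lambda y,u,n:Q+D+u*U+n*N+(y+dy)*Y
    r=[Q+58*U+y*Y for y in(95,-95)]; c=[Q+4*U+y*Y for y in(60,-60)]
    return [("top",r[0],(306.2,235)),("top",r[1],(360.4,246.5)),("scene",r[1],(147.6,155)),("scene",r[0],(202.2,165.4)),
     ("top",c[0],(317.4,229)),("top",c[1],(350,235.6)),
     ("scene",B(-75,100,12),(145.6,161)),("scene",B(75,100,12),(190.6,169.6)),
     ("top",B(75,100,0),(315,222)),("top",B(-75,100,0),(358,230.6))]
for f,p0 in((stand,[.5,.2,.43,-.062,0]),(rack,[.5,-.25,-.215,-.042,0])):
    g=lambda p:np.concatenate([proj(n,W(p,v))-uv for n,v,uv in f(p)])
    s=least_squares(g,p0,loss="soft_l1"); print(f.__name__,np.round(s.x,4)); print(np.round(g(s.x).reshape(-1,2),1).tolist())
E
python3 fit.py
```

```text
stand [ 0.5017  0.2324  0.4347 -0.0746  0.0049]
[[-0.8, 0.1], [-0.4, -0.4], [-0.9, -1.0], [-0.1, -1.6], [-0.8, 0.4], [-1.1, -0.1], [-0.4, -0.4], [0.1, -0.4], [-0.8, 0.0], [0.8, -0.7], [-0.2, 0.7], [0.8, -0.6]]
rack [ 0.527  -0.2726 -0.2082 -0.0528  0.0058]
[[0.2, -0.1], [-0.2, -0.2], [-0.5, 0.3], [-0.9, 0.0], [-1.1, 0.3], [-0.7, 0.7], [-0.3, 0.3], [-0.5, 0.1], [-0.6, -0.1], [-0.3, 0.4]]
```

```bash
sed -i 's/-uv for/-np.array(uv)+.5 for/' fit.py; cat >> fit.py <<'E'
    x=s.x
    if f is stand:
        print("hinge",W(x,(x[3]*1e3,62,113)),"tab",W(x,(x[3]*1e3+85.3,62,165.3)),"tabtop",W(x,S+115*U+6*N+x[4]*1e3*Y),"seat",W(x,S))
    else: print("charger",W(x,np.array([x[3]*1e3,0,24])+4*U))
E
python3 fit.py
```

```text
stand [ 0.5019  0.2325  0.431  -0.0748  0.0047]
[[-0.5, 0.4], [0.1, 0.2], [-0.3, -0.5], [0.5, -1.1], [-0.4, 0.9], [-0.6, 0.5], [0.1, 0.0], [0.5, 0.1], [-0.3, 0.5], [1.3, -0.1], [0.3, 1.1], [1.4, -0.1]]
hinge [0.40808782 0.25759986 0.113     ] tab [0.48558732 0.29323574 0.1653    ] tabtop [0.47722145 0.22630071 0.131233  ] seat [0.52917196 0.24503643 0.03      ]
rack [ 0.4682 -0.2594 -0.2068  0.0083  0.0051]
[[0.6, 0.2], [0.2, 0.0], [0.1, 1.1], [-0.3, 0.7], [-0.8, 0.6], [-0.4, 0.9], [0.1, 1.0], [-0.1, 0.8], [-0.1, 0.2], [0.2, 0.6]]
charger [ 0.47427123 -0.26069247  0.027412  ]
```

Call:
send_rows(
  rows=[
    [12,33.5,1.1,0,0,0.003],
    [12,33.5,1.1,0,0,0.003],
    [12,33.5,1.1,0,0,0.003],
    [12,33.5,1.1,0,0,0.003],
    [12,33.5,1.1,0,0,0.003],
    [12,33.5,1.1,0,0,0.003],
    [12,33.5,1.1,0,0,0.003],
    [12,33.5,1.1,0,0,0.003],
  ],
)

```text
time: 0.77
tool_pos: [0.2886, -0.2454, 0.2327]
ee_rot: [-3.141, 0.0, 0.381]
wrist_force: [0.6, -0.5, 0.3]
width: 0.0941
finger_force: 0.0
```

Call:
send_rows(
  rows=[
    [12,33.5,1.1,0,0,0.003],
    [12,33.5,1.1,0,0,0.003],
    [12,33.5,1.1,0,0,0.003],
    [12,33.5,1.1,0,0,0.003],
    [12,33.5,1.1,0,0,0.003],
    [12,33.5,1.1,0,0,0.003],
    [12,33.5,1.1,0,0,0.003],
    [12,33.5,1.1,0,0,0.003],
  ],
)

```text
time: 1.43
tool_pos: [0.3845, 0.0227, 0.2417]
ee_rot: [3.141, 0.0, 0.406]
wrist_force: [1.3, -0.9, 0.5]
width: 0.094
finger_force: 0.0
```

Call:
send_rows(
  rows=[
    [12,33.5,1.1,0,0,0.003],
    [12,33.5,1.1,0,0,0.003],
    [12,33.5,1.1,0,0,0.003],
    [12,33.5,1.1,0,0,0.003],
    [12,33.5,1.1,0,0,0.003],
    [12,33.5,1.1,0,0,0.003],
    [12,33.5,1.1,0,0,0.003],
    [12,33.5,1.1,0,0,0.003],
  ],
  grip=60,
)

```text
time: 2.1
tool_pos: [0.4806, 0.2906, 0.25]
ee_rot: [3.141, 0.001, 0.43]
wrist_force: [0.7, -1.4, 0.6]
width: 0.0603
finger_force: 0.0
```

Call:
send_rows(
  rows=[
    [1,0.6,-17,0,0,0],
    [1,0.5,-17,0,0,0],
    [1,0.5,-17,0,0,0],
    [1,0.5,-17,0,0,0],
    [1,0.5,-17,0,0,0],
    [0,0,0,0,0,0],
  ],
)

```text
time: 2.6
tool_pos: [0.4833, 0.2904, 0.1606]
ee_rot: [3.141, 0.009, 0.43]
wrist_force: [-0.4, 0.4, -0.8]
width: 0.06
finger_force: 0.0
```

```bash
cat > see.py <<'E'
import sys
from h import *
import cv2
from bench import optics
out=[]
k=sys.argv[1]
for n,a in(("scene",sys.argv[2]),("top",sys.argv[3])):
    x,y=map(int,a.split(",")); im=optics.snapshot(n)[:,:,::-1]; cv2.imwrite(f"pics/{k}_{n}.png",im)
    out.append(cv2.resize(im[y:y+100,x:x+80],None,fx=5,fy=5,interpolation=cv2.INTER_CUBIC))
cv2.imwrite(f"pics/{k}.png",np.hstack(out))
E
python3 see.py grab 290,115 150,185
```

```text
(no output)
```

View pics/grab.png

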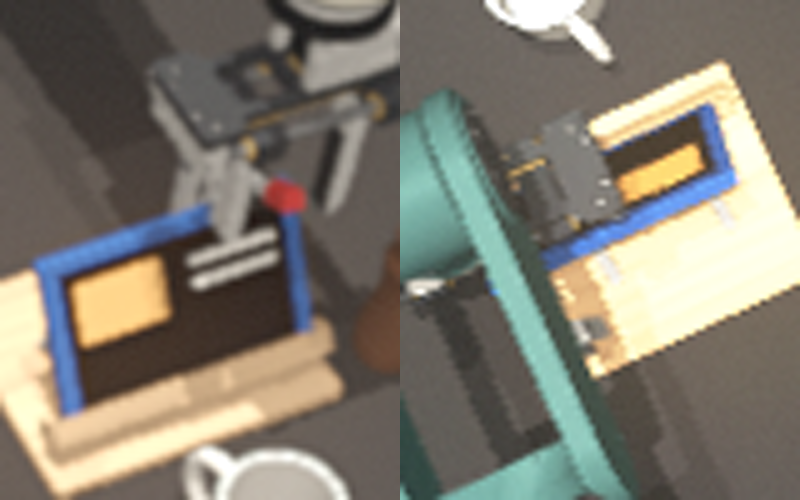

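The fingers straddle the red tab in the scene view: tips at about (235,225) and (335,200), tab at (285,193). Closing now.

Call:
send_rows(
  rows=[
    [0,0,0,0,0,0],
    [0,0,0,0,0,0],
    [0,0,0,0,0,0],
    [0,0,0,0,0,0],
    [0,0,0,0,0,0],
    [0,0,0,0,0,0],
  ],
  grip=0,
)

```text
time: 3.2
tool_pos: [0.4857, 0.2914, 0.1661]
ee_rot: [3.142, -0.001, 0.43]
wrist_force: [0.5, -0.8, -0.5]
width: 0.023
finger_force: 0.0
```

Call:
send_rows(
  rows=[
    [0,0,0,0,0,0],
    [0,0,0,0,0,0],
    [0,0,0,0,0,0],
    [0,0,0,0,0,0],
  ],
)

```text
time: 3.53
tool_pos: [0.4854, 0.2919, 0.1658]
ee_rot: [-3.141, -0.0, 0.43]
wrist_force: [-0.9, 1.3, 0.0]
width: 0.0142
finger_force: 30.0
```

```bash
python3 - <<'E'
import numpy as np
from scipy.spatial.transform import Rotation as R
# arc rows: hinge (stand x,z), tab start angle .55; step .1 per row
yaw=.431; h=np.array([.4081,.2576,.113])
d=np.array([np.cos(yaw),np.sin(yaw)])
print("axis (turn up/back) unit:",R.from_euler('z',yaw).apply([0,-1,0]).round(3))
p0=None
for k in range(0,15):
    a=.55+.1*k; v=100*np.array([d[0]*np.cos(a),d[1]*np.cos(a),np.sin(a)])
    if p0 is not None: print(k,(v-p0).round(1))
    p0=v
E
```

```text
axis (turn up/back) unit: [ 0.418 -0.909  0.   ]
1 [-5.1 -2.4  8.2]
2 [-5.9 -2.7  7.6]
3 [-6.5 -3.   7. ]
4 [-7.1 -3.3  6.2]
5 [-7.6 -3.5  5.4]
6 [-8.1 -3.7  4.5]
7 [-8.5 -3.9  3.6]
8 [-8.8 -4.   2.7]
9 [-8.9 -4.1  1.7]
10 [-9.1 -4.2  0.7]
11 [-9.1 -4.2 -0.3]
12 [-9.  -4.1 -1.3]
13 [-8.8 -4.1 -2.3]
14 [-8.6 -4.  -3.2]
```

Call:
send_rows(
  rows=[
    [-5.1,-2.4,8.2,0.042,-0.091,0],
    [-5.9,-2.7,7.6,0.042,-0.091,0],
    [-6.5,-3,7,0.042,-0.091,0],
    [-7.1,-3.3,6.2,0.042,-0.091,0],
  ],
)

```text
time: 3.87
tool_pos: [0.4611, 0.2806, 0.1942]
ee_rot: [-3.14, -0.406, 0.43]
wrist_force: [1.9, 4.4, -4.9]
width: 0.0136
finger_force: 30.0
```

Call:
send_rows(
  rows=[
    [-7.6,-3.5,5.4,0.042,-0.091,0],
    [-8.1,-3.7,4.5,0.042,-0.091,0],
    [-8.5,-3.9,3.6,0.042,-0.091,0],
    [-8.8,-4,2.7,0.042,-0.091,0],
  ],
)

```text
time: 4.2
tool_pos: [0.4273, 0.2648, 0.2106]
ee_rot: [-3.139, -0.806, 0.429]
wrist_force: [1.9, 2.7, -4.1]
width: 0.0137
finger_force: 30.0
```

Call:
send_rows(
  rows=[
    [-8.9,-4.1,1.7,0.042,-0.091,0],
    [-9.1,-4.2,0.7,0.042,-0.091,0],
    [-9.1,-4.2,-0.3,0.042,-0.091,0],
    [-9,-4.1,-1.3,0.042,-0.091,0],
    [-8.8,-4.1,-2.3,0.042,-0.091,0],
  ],
)

```text
time: 4.62
tool_pos: [0.4123, 0.2578, 0.2078]
ee_rot: [3.116, -1.228, 0.425]
wrist_force: [-2.3, -1.7, 5.2]
width: 0.0136
finger_force: 30.0
```

```bash
python3 -c "
from bench import sensors
o=sensors.get_obs();print(o['joint_positions'].round(3),o['wrist_force'],o['wrist_torque'])"
```

```text
[ 0.523 -0.757  2.448 -0.488  0.254  2.079] [-2.30542315 -1.66840639  5.20203941] [ 0.15622428 -0.19400159  0.28829899]
```

Call:
send_rows(
  rows=[
    [0,0,0,0,0,0],
    [0,0,0,0,0,0],
    [0,0,0,0,0,0],
    [0,0,0,0,0,0],
    [0,0,0,0,0,0],
    [0,0,0,0,0,0],
  ],
  grip=70,
)

```text
time: 5.12
tool_pos: [0.411, 0.2587, 0.2054]
ee_rot: [3.127, -1.22, 0.416]
wrist_force: [-0.5, 0.4, -0.3]
width: 0.0509
finger_force: 0.0
```

```bash
python3 see.py open 290,115 150,185
```

```text
(no output)
```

View pics/open.png

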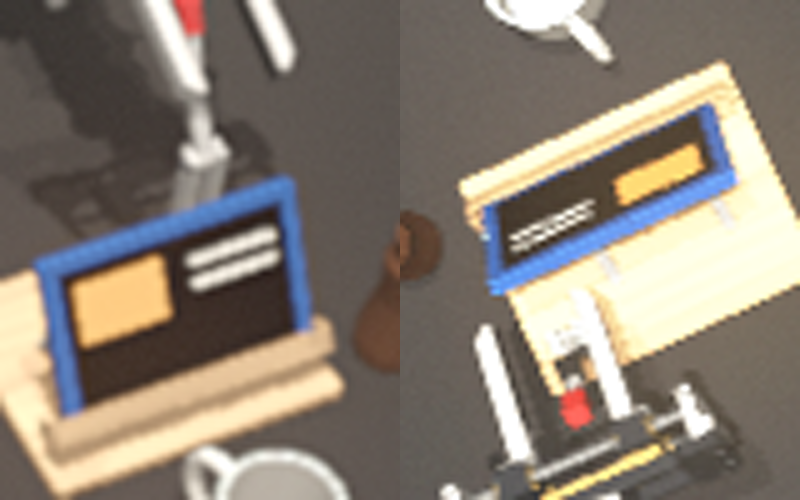

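The clamp stands open with the tab between the fingers in the top view at about (577,405), and the tablet is still seated. Next I back out upwards and compute the pre-grasp.

Call:
send_rows(
  rows=[
    [6,3,20,0,0,0],
    [6,3,25,0,0,0],
    [6,3,30,-0.042,0.091,0],
    [6,3,30,-0.042,0.091,0],
    [6,3,30,-0.042,0.091,0],
    [6,3,20,-0.042,0.091,0],
    [6,3,0,-0.042,0.091,0],
    [6,3,0,-0.042,0.091,0],
  ],
)

```text
time: 5.88
tool_pos: [0.4596, 0.2827, 0.3628]
ee_rot: [3.114, -0.625, 0.425]
wrist_force: [0.2, -0.6, -0.1]
width: 0.0699
finger_force: 0.0
```

```bash
cat > go.py <<'E'
from h import *
import sys
from bench import sensors
def target(yaw,R0):
    Rz=Rn.from_euler('z',yaw); z=Rz.apply(-U); y=Rz.apply(N); return Rn.from_matrix(np.array([np.cross(y,z),y,z]).T)
def delta(P,yaw):
    o=sensors.get_obs(); R0=Rn.from_euler('xyz',o['ee_rot']); Rt=target(yaw,R0)
    rv=(Rt*R0.inv()).as_rotvec(); d=(np.array(P)-o['tool_pos'])*1e3
    print("shift",d.round(1),"rot",rv.round(3),"ang",np.linalg.norm(rv).round(3),"j",o['joint_positions'].round(2))
E
python3 - <<'E'
from go import *
p=(.5019,.2325,.431); S=np.array([30,0,30])
delta(W(p,S+(115+70)*U+6*N+0*Y),.431)
delta(W(p,S+(115-14)*U+6*N+0*Y),.431)
E
```

```text
shift [ -13.7  -75.9 -171.8] rot [-0.81  -0.281  1.325] ang 1.578 j [ 0.48 -0.37  1.62 -0.06  1.27  1.64]
shift [  26.2  -57.6 -243.5] rot [-0.81  -0.281  1.325] ang 1.578 j [ 0.48 -0.37  1.62 -0.06  1.27  1.64]
```

Call:
send_rows(
  rows=[
    [-1,-5.4,-5,-0.058,-0.02,0.0946],
    [-1,-5.4,-5,-0.058,-0.02,0.0946],
    [-1,-5.4,-5,-0.058,-0.02,0.0946],
    [-1,-5.4,-5,-0.058,-0.02,0.0946],
    [-1,-5.4,-5,-0.058,-0.02,0.0946],
    [-1,-5.4,-5,-0.058,-0.02,0.0946],
    [-1,-5.4,-5,-0.058,-0.02,0.0946],
  ],
  grip=44,
)

```text
time: 6.47
tool_pos: [0.4519, 0.2442, 0.3231]
ee_rot: [2.695, -0.403, 1.312]
wrist_force: [-0.1, 0.6, 0.5]
width: 0.0442
finger_force: 0.0
```

Call:
send_rows(
  rows=[
    [-1,-5.4,-5,-0.058,-0.02,0.0946],
    [-1,-5.4,-5,-0.058,-0.02,0.0946],
    [-1,-5.4,-5,-0.058,-0.02,0.0946],
    [-1,-5.4,-5,-0.058,-0.02,0.0946],
    [-1,-5.4,-5,-0.058,-0.02,0.0946],
    [-1,-5.4,-5,-0.058,-0.02,0.0946],
    [-1,-5.4,-5,-0.058,-0.02,0.0946],
    [0,0,0,0,0,0],
  ],
)

```text
time: 7.13
tool_pos: [0.4447, 0.2058, 0.2871]
ee_rot: [2.593, 0.004, 2.001]
wrist_force: [-0.2, 0.5, -0.3]
width: 0.044
finger_force: 0.0
```

```bash
python3 - <<'E'
from go import *
p=(.5019,.2325,.431); S=np.array([30,0,30])
delta(W(p,S+(115+70)*U+6*N+0*Y),.431)
delta(W(p,S+(115-14)*U+6*N+0*Y),.431)
E
```

```text
shift [  1.2   0.9 -96.2] rot [0.005 0.    0.001] ang 0.005 j [ 0.26 -0.46  1.8   0.09  1.26 -0.18]
shift [  41.2   19.3 -167.8] rot [0.005 0.    0.001] ang 0.005 j [ 0.26 -0.46  1.8   0.09  1.26 -0.18]
```

Call:
send_rows(
  rows=[
    [0.4,0.3,-32,0,0,0],
    [0.4,0.3,-32,0,0,0],
    [0.4,0.3,-32,0,0,0],
    [9,4,-16,0,0,0],
    [9,4.3,-17,0,0,0],
    [0,0,0,0,0,0],
  ],
)

```text
time: 7.63
tool_pos: [0.4626, 0.2156, 0.1545]
ee_rot: [2.599, 0.001, 1.998]
wrist_force: [0.1, 0.8, 0.0]
width: 0.0436
finger_force: 0.0
```

```bash
python3 see.py pre 290,115 150,185
```

```text
(no output)
```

View pics/pre.png

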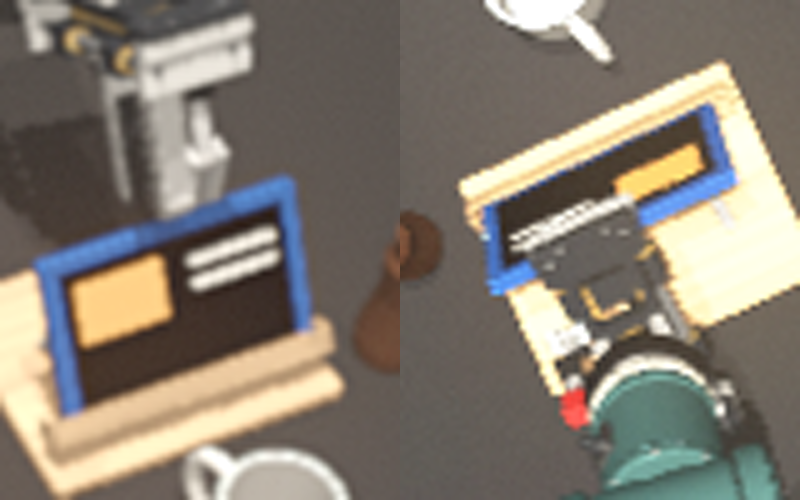

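The front finger hangs just in front of the top edge at about (180,205), with the other finger behind it. I'll shift slightly away from the clamp while descending, then grip.

Call:
send_rows(
  rows=[
    [6.1,1.2,-9.7,0,0,0],
    [6.1,1.2,-9.7,0,0,0],
    [6.1,1.2,-9.7,0,0,0],
    [6.1,1.2,-9.7,0,0,0],
    [0,0,0,0,0,0],
    [0,0,0,0,0,0],
  ],
)

```text
time: 8.23
tool_pos: [0.489, 0.2207, 0.1221]
ee_rot: [2.59, 0.003, 1.999]
wrist_force: [-0.1, 0.7, -0.5]
width: 0.0437
finger_force: 0.0
```

Call:
send_rows(
  rows=[
    [0,0,0,0,0,0],
    [0,0,0,0,0,0],
    [0,0,0,0,0,0],
    [0,0,0,0,0,0],
    [0,0,0,0,0,0],
    [0,0,0,0,0,0],
    [0,0,0,0,0,0],
  ],
  grip=0,
)

```text
time: 8.82
tool_pos: [0.4879, 0.2203, 0.1204]
ee_rot: [2.593, 0.004, 2.001]
wrist_force: [-5.0, -2.8, 3.4]
width: 0.0116
finger_force: 30.0
```

Call:
send_rows(
  rows=[
    [-4.8,-2.2,8.5,0,0,0],
    [-4.8,-2.2,8.5,0,0,0],
    [-4.8,-2.2,8.5,0,0,0],
    [-4.8,-2.2,8.5,0,0,0],
    [-7.2,-3.3,12.8,0,0,0],
    [-7.2,-3.3,12.8,0,0,0],
    [-7.2,-3.3,12.8,0,0,0],
  ],
)

```text
time: 9.4
tool_pos: [0.4466, 0.2013, 0.1938]
ee_rot: [2.592, 0.003, 2.0]
wrist_force: [-0.5, 0.1, -2.7]
width: 0.0118
finger_force: 30.0
```

```bash
python3 - <<'E'
from go import *
ps=(.5019,.2325,.431); S=np.array([30,4.7,30])
Rg=Rn.from_euler('xyz',[2.593,.004,2.001]); g=np.array([.4879,.2203,.1204])
rel=Rn.from_euler('z',-.431).apply(W(ps,S)-g)   # tablet origin minus TCP, in upright tablet frame
yr=-.2068; Rr=Rn.from_euler('z',yr); C=np.array([.4743,-.2607,.0274])
print("rel mm",(rel*1e3).round(1))
for u in (0,25,60,150):
    P=C+Rr.apply(U*u/1e3+N*.001)-Rr.apply(rel); print(u,P.round(4)); delta(P,yr)
E
```

```text
rel mm [ 47.8   9.9 -90.4]
0 [ 0.4263 -0.2608  0.1183]
shift [ -20.4 -462.1  -75.5] rot [ 0.003  0.    -0.636] ang 0.636 j [ 0.24 -0.44  1.97  0.11  1.07 -0.21]
25 [ 0.4135 -0.2581  0.1396]
shift [ -33.1 -459.4  -54.1] rot [ 0.003  0.    -0.636] ang 0.636 j [ 0.24 -0.44  1.97  0.11  1.07 -0.21]
60 [ 0.3956 -0.2543  0.1695]
shift [ -51.1 -455.7  -24.3] rot [ 0.003  0.    -0.636] ang 0.636 j [ 0.24 -0.44  1.97  0.11  1.07 -0.21]
150 [ 0.3495 -0.2447  0.2463]
shift [ -97.1 -446.    52.5] rot [ 0.003  0.    -0.636] ang 0.636 j [ 0.24 -0.44  1.97  0.11  1.07 -0.21]
```

Call:
send_rows(
  rows=[
    [0,0,15,0,0,0],
    [0,0,22,0,0,0],
    [0,0,22,0,0,0],
    [0,0,22,0,0,0],
    [0,0,22,0,0,0],
    [-2.4,-14,3,0,0,-0.02],
  ],
)

```text
time: 9.9
tool_pos: [0.4463, 0.1891, 0.3056]
ee_rot: [2.582, 0.004, 1.982]
wrist_force: [0.2, -0.7, -1.8]
width: 0.0122
finger_force: 30.0
```

Call:
send_rows(
  rows=[
    [-4.8,-28.2,0,0,0,-0.04],
    [-4.8,-28.2,0,0,0,-0.04],
    [-4.8,-28.2,0,0,0,-0.04],
    [-4.8,-28.2,0,0,0,-0.04],
    [-4.8,-28.2,0,0,0,-0.04],
    [-4.8,-28.2,0,0,0,-0.04],
    [-4.8,-28.2,0,0,0,-0.04],
    [-4.8,-28.2,0,0,0,-0.04],
  ],
)

```text
time: 10.57
tool_pos: [0.4056, -0.0388, 0.2996]
ee_rot: [2.591, 0.005, 1.658]
wrist_force: [1.1, -0.1, -2.7]
width: 0.0118
finger_force: 30.0
```

Call:
send_rows(
  rows=[
    [-4.8,-28.2,0,0,0,-0.04],
    [-4.8,-28.2,0,0,0,-0.04],
    [-4.8,-28.2,0,0,0,-0.04],
    [-4.8,-28.2,0,0,0,-0.04],
    [-4.8,-28.2,0,0,0,-0.04],
    [-4.8,-28.2,0,0,0,-0.04],
    [-4.8,-28.2,0,0,0,-0.04],
    [-2.4,-14,0,0,0,-0.02],
  ],
)

```text
time: 11.23
tool_pos: [0.3693, -0.2517, 0.2992]
ee_rot: [2.592, 0.006, 1.355]
wrist_force: [1.2, -0.5, -3.3]
width: 0.0118
finger_force: 30.0
```

```bash
cat > place.py <<'E'
from go import *
rel=np.array([47.8,9.9,-90.4])/1e3; yr=-.2068; Rr=Rn.from_euler('z',yr); C=np.array([.4743,-.2607,.0274])
def show(us=(110,60,20,0),n=2):
  for u in us:
    P=C+Rr.apply(U*u/1e3+N*n/1e3)-Rr.apply(rel); print(u,P.round(4)); delta(P,yr)
E
python3 -c "
from place import *
show()"
python3 see.py rack1 123,110 300,160
```

```text
110 [ 0.3709 -0.2491  0.2127]
shift [  1.5   2.6 -86.5] rot [ 0.005 -0.002  0.009] ang 0.011 j [-1.01 -0.52  1.81  0.38  1.45 -0.77]
60 [ 0.3964 -0.2545  0.17  ]
shift [  27.1   -2.7 -129.2] rot [ 0.005 -0.002  0.009] ang 0.011 j [-1.01 -0.52  1.81  0.38  1.45 -0.77]
20 [ 0.4169 -0.2588  0.1359]
shift [  47.6   -7.  -163.3] rot [ 0.005 -0.002  0.009] ang 0.011 j [-1.01 -0.52  1.81  0.38  1.45 -0.77]
0 [ 0.4272 -0.2609  0.1188]
shift [  57.8   -9.2 -180.3] rot [ 0.005 -0.002  0.009] ang 0.011 j [-1.01 -0.52  1.81  0.38  1.45 -0.77]
```

View pics/rack1.png

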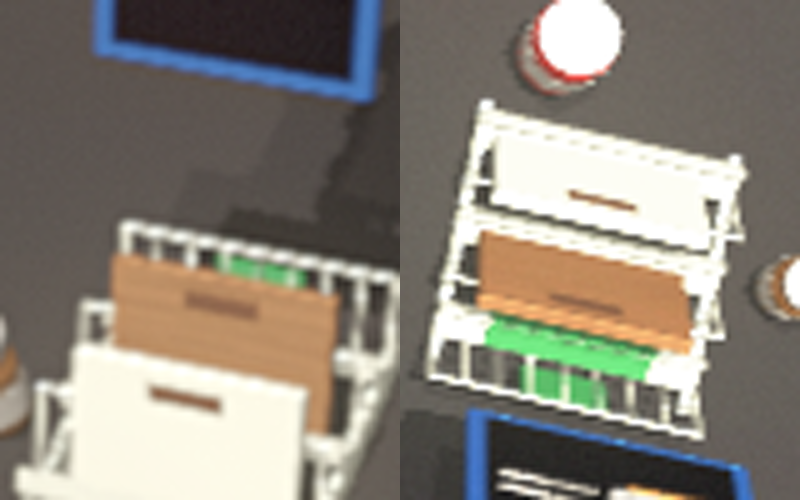

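The tablet hangs square behind the rack. Its lower front corners are at about (142.4,120) and (196.6,129.6) in full scene pixels, and (314,242) and (369.6,253) in the top view. I'll compare these with the prediction.

```bash
python3 - <<'E'
from place import *
from scipy.optimize import least_squares
o=sensors.get_obs(); R0=Rn.from_euler('xyz',o['ee_rot'])
Rt=R0*target(0,0).inv()   # tablet frame rotation
T=o['tool_pos']+Rt.apply(rel); print("pred origin",T,"yaw etc",Rt.as_euler('xyz'))
obs=[("scene",-90,(142.4,120)),("scene",90,(196.6,129.6)),("top",90,(314,242)),("top",-90,(369.6,253.2))]
def g(q): return np.concatenate([proj(n,q[:3]+Rn.from_euler('z',q[3]).apply(Rt.apply(np.array([0,y,0])/1e3+N*.012)))-np.array(uv)+.5 for n,y,uv in obs])
print(g([*T,0]).round(1))
s=least_squares(g,[*T,0]); print("diff",(s.x-[*T,0]).round(4),s.fun.round(1))
E
```

```text
pred origin [ 0.41834044 -0.25168978  0.2084517 ] yaw etc [-0.00403052  0.00095652 -0.21468862]
[-0.5  1.4  0.3  1.9 -1.3 -1.2 -1.1 -0.2]
diff [-0.0026 -0.0013  0.0043  0.0096] [-1.1  0.  -0.   0.1 -0.8 -0.1 -0.3  0.4]
```

Call:
send_rows(
  rows=[
    [1,0.5,-21,0.002,0,0.004],
    [1,0.5,-21,0.002,0,0.004],
    [1,0.5,-21,0,0,0],
    [1,0.5,-22,0,0,0],
    [0,0,0,0,0,0],
  ],
)

```text
time: 11.75
tool_pos: [0.3731, -0.2438, 0.2082]
ee_rot: [2.6, -0.007, 1.37]
wrist_force: [-0.4, 0.5, -4.3]
width: 0.0118
finger_force: 30.0
```

Call:
send_rows(
  rows=[
    [5.1,-1.1,-8.5,0,0,0],
    [5.1,-1.1,-8.5,0,0,0],
    [5.1,-1.1,-8.5,0,0,0],
    [5.1,-1.1,-8.5,0,0,0],
    [5.1,-1.1,-8.5,0,0,0],
    [0,0,0,0,0,0],
  ],
)

```text
time: 12.25
tool_pos: [0.4007, -0.2516, 0.1712]
ee_rot: [2.593, -0.002, 1.37]
wrist_force: [-0.2, 0.2, -2.8]
width: 0.0121
finger_force: 30.0
```

```bash
python3 -c "
from place import *
show((60,20,0),5)"
```

```text
60 [ 0.3989 -0.255   0.1716]
shift [-1.7 -3.4  0.4] rot [-0.002 -0.001 -0.006] ang 0.006 j [-0.93 -0.43  2.01  0.39  1.16 -0.82]
20 [ 0.4194 -0.2593  0.1375]
shift [ 18.8  -7.7 -33.7] rot [-0.002 -0.001 -0.006] ang 0.006 j [-0.93 -0.43  2.01  0.39  1.16 -0.82]
0 [ 0.4297 -0.2615  0.1204]
shift [ 29.   -9.8 -50.8] rot [-0.002 -0.001 -0.006] ang 0.006 j [-0.93 -0.43  2.01  0.39  1.16 -0.82]
```

Call:
send_rows(
  rows=[
    [4.7,-1.9,-8.4,0,0,-0.003],
    [4.7,-1.9,-8.4,0,0,-0.003],
    [4.7,-1.9,-8.4,0,0,0],
    [4.7,-1.9,-8.4,0,0,0],
    [0,0,0,0,0,0],
  ],
)

```text
time: 12.67
tool_pos: [0.4191, -0.2597, 0.1364]
ee_rot: [2.594, -0.002, 1.363]
wrist_force: [-1.9, -0.4, -3.4]
width: 0.0119
finger_force: 30.0
```

Call:
send_rows(
  rows=[
    [1.5,-0.3,-2.6,0,0,0],
    [1.5,-0.3,-2.6,0,0,0],
    [1.5,-0.3,-2.6,0,0,0],
    [1.5,-0.3,-2.6,0,0,0],
    [0,0,0,0,0,0],
  ],
)

```text
time: 13.08
tool_pos: [0.4252, -0.2613, 0.1269]
ee_rot: [2.593, -0.001, 1.362]
wrist_force: [0.4, -0.1, -2.5]
width: 0.0119
finger_force: 30.0
```

```bash
python3 -c "
from place import *
show((0,),5)"
python3 see.py rack2 123,110 300,160
```

```text
0 [ 0.4297 -0.2615  0.1204]
shift [ 4.5 -0.1 -6.5] rot [-0.001 -0.001  0.002] ang 0.002 j [-0.89 -0.33  2.04  0.39  1.03 -0.82]
```

View pics/rack2.png

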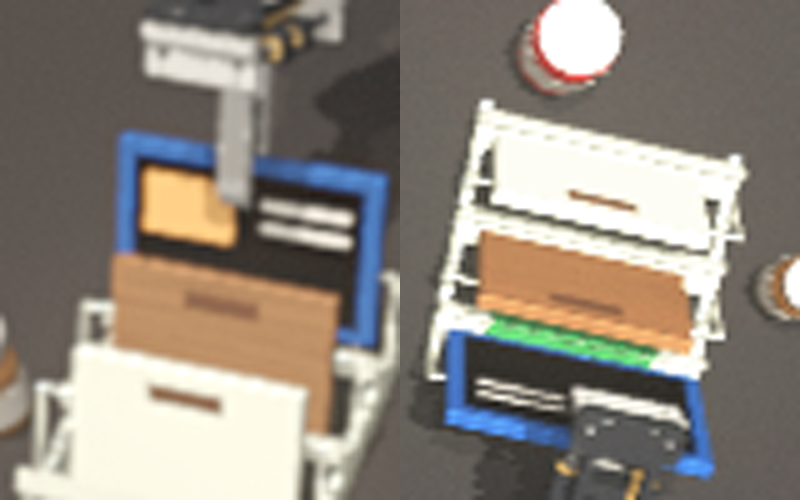

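The tablet is in the slot in front of the rear rail, with its lower front edge in the top view running from about (309.6,226.4) to (360,236). I'll check that against the model.

```bash
python3 - <<'E'
from place import *
o=sensors.get_obs(); Rt=Rn.from_euler('xyz',o['ee_rot'])*target(0,0).inv(); T=o['tool_pos']+Rt.apply(rel)
for y in(90,-90):
  for n in(0,12): print(y,n,proj("top",T+Rt.apply((y*Y+n*N)/1e3))+.5)
  print("scene top",proj("scene",T+Rt.apply((y*Y+12*N+115*U)/1e3))+.5)
  print("ideal",proj("top",C+Rr.apply((y*Y+12*N)/1e3))+.5)
print("local",Rr.inv().apply(T-C)*1e3)
E
```

```text
90 0 [308.93172359 227.80731696]
90 12 [309.6928473  224.92925915]
scene top [200.1889265  146.91006507]
ideal [309.12308276 224.96893063]
-90 0 [358.69940008 238.35409702]
-90 12 [359.6202175  235.50418337]
scene top [147.34001503 137.42972619]
ideal [358.78542817 235.38962456]
local [-0.11211111 -0.96211611  9.58613543]
```

Call:
send_rows(
  rows=[
    [2,-0.2,-1,0,0,0],
    [2,-0.2,-1,0,0,0],
    [1.5,-0.2,-2,0,0,0],
    [1,-0.2,-1.8,0,0,0],
    [0,0,0,0,0,0],
  ],
)

```text
time: 13.6
tool_pos: [0.4319, -0.2624, 0.1218]
ee_rot: [2.592, -0.0, 1.362]
wrist_force: [-0.2, 0.5, -2.8]
width: 0.0118
finger_force: 30.0
```

Call:
send_rows(
  rows=[
    [0.5,-0.1,-0.9,0,0,0],
    [0.5,-0.1,-0.9,0,0,0],
    [0.5,-0.1,-0.9,0,0,0],
    [0,0,0,0,0,0],
  ],
)

```text
time: 13.93
tool_pos: [0.433, -0.2616, 0.1214]
ee_rot: [2.593, -0.001, 1.365]
wrist_force: [-14.6, 9.5, 14.6]
width: 0.0118
finger_force: 30.0
```

Call:
send_rows(
  rows=[
    [-0.8,0.1,1.3,0,0,0],
    [-1.6,0.3,-1,0,0,0],
    [-1.7,0.4,-1.1,0,0,0],
    [0,0,0,0,0,0],
  ],
)

```text
time: 14.27
tool_pos: [0.4299, -0.2626, 0.1197]
ee_rot: [2.588, 0.001, 1.361]
wrist_force: [-1.2, 1.2, 3.6]
width: 0.0115
finger_force: 30.0
```

Call:
send_rows(
  rows=[
    [0,0,0,0,0,0],
    [0,0,0,0,0,0],
    [0,0,0,0,0,0],
    [0,0,0,0,0,0],
    [0,0,0,0,0,0],
    [0,0,0,0,0,0],
  ],
  grip=36,
)

```text
time: 14.77
tool_pos: [0.4292, -0.2618, 0.1181]
ee_rot: [2.592, -0.001, 1.362]
wrist_force: [-0.6, 0.2, 1.8]
width: 0.0361
finger_force: 0.0
```

Call:
send_rows(
  rows=[
    [-5.1,1.1,8.5,0,0,0],
    [-5.1,1.1,8.5,0,0,0],
    [-5.1,1.1,8.5,0,0,0],
    [-5.1,1.1,8.5,0,0,0],
    [-10.2,2.2,17,0,0,0],
    [-10.2,2.2,17,0,0,0],
    [-10.2,2.2,17,0,0,0],
  ],
)

```text
time: 15.35
tool_pos: [0.3777, -0.2504, 0.2037]
ee_rot: [2.592, -0.001, 1.362]
wrist_force: [0.4, -0.9, -0.1]
width: 0.036
finger_force: 0.0
```

Call:
send_rows(
  rows=[
    [-10,2,20,0,0,0],
    [-10,2,20,0,0,0],
    [-10,2,20,0,0,0],
    [-10,2,20,0,0,0],
    [0,0,0,0,0,0],
    [0,0,0,0,0,0],
  ],
)

```text
time: 15.85
tool_pos: [0.3382, -0.2435, 0.2842]
ee_rot: [2.59, 0.002, 1.361]
wrist_force: [0.4, 0.1, -0.3]
width: 0.0359
finger_force: 0.0
```

```bash
python3 see.py rack3 123,110 300,160
```

```text
(no output)
```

View pics/rack3.png

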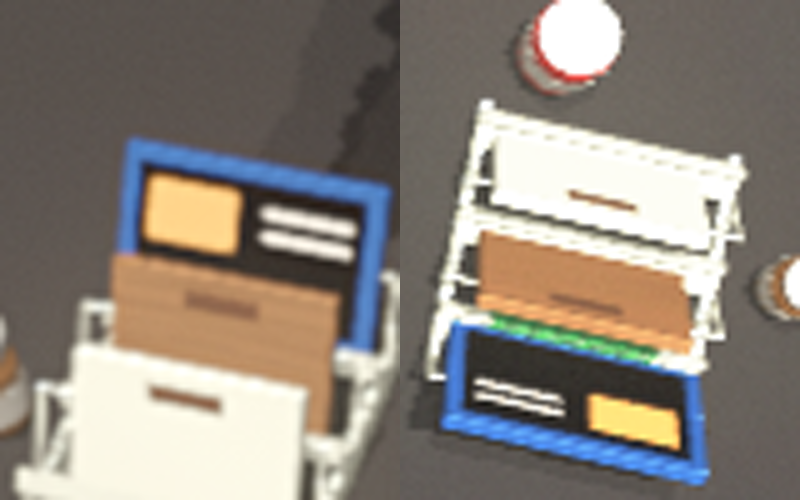

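The tablet leans in the slot with the screen forwards and the boards unmoved. I'll fit its pose numerically, then hand in if it is within limits.

```bash
python3 - <<'E'
from place import *
from scipy.optimize import least_squares
obs=[("top",90,0,12,(311,224.4)),("top",-90,0,12,(360.6,234.4)),("top",90,115,0,(308.6,245.6)),("top",-90,115,0,(360,256.6)),("scene",-90,115,12,(149,138)),("scene",90,115,12,(201,147.4))]
def g(q):
    Rt=Rn.from_euler('ZY',[yr+q[3],q[4]])
    return np.concatenate([proj(n,C+Rr.apply(q[:3])+Rt.apply((y*Y+u*U+t*N)/1e3))-np.array(uv)+.5 for n,y,u,t,uv in obs])
s=least_squares(g,np.zeros(5)); print("x y z m, yaw, lean:",s.x.round(4)); print(s.fun.round(1))
E
```

```text
x y z m, yaw, lean: [ 0.0047 -0.0017  0.007  -0.0093 -0.0893]
[-0.9 -0.7 -0.7  0.2 -0.4  0.1  0.9  0.7 -0.7 -0.1 -0.3  0.3]
```

```bash
python3 - <<'E'
import cv2,numpy as np
im=cv2.imread("pics/rack3_top.png").astype(int)[190:285,150:240]
ys,xs=np.where((im[:,:,2]>150)&(im[:,:,1]<90)&(im[:,:,0]<90)); print(len(xs),xs.mean()+150,ys.mean()+190)
if abs(ys.mean()+190-266)<5 and abs(xs.mean()+150-185)<5:
    from bench import ticket; print(ticket.close_job())
E
```

```text
14 184.5 264.57142857142856
the job is handed in; nothing more can be done
None
```

The job is handed in at about 16 s: the clamp arm is still open, and the tablet leans in the green-pad slot, screen forwards, about 5 mm ahead of the seat line and 2 mm off centre by my camera fit. I was given no verdict.

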